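Close the battery bay of a portable radio

TASK

The portable radio lies face down on the blue mat with its battery bay open and one cell sticking up. Push that cell down until it is level with its neighbours, then press your fingertips on top of the white sliding cover and draw it shut, fully home, so that the orange catch pops up behind it. Be gentle: never push on the cell, the cover or the radio with more than 25 N in all, down and sideways together, and leave the other things on the table where they are.

Things in the scene. Friction and masses are not known exactly. Their poses are not given: they have to be found in the camera images.
- radio: grey portable radio, 180 (its x) x 280 (its y) x 70 mm, face down on a 20 mm soft foam mat. It cannot slide but rocks: pushed down at the bay end (+y) it sinks some mm there, the more the farther out, and springs back. Origin: centre of its underside; z up; the cover closes along +y. Back 70 mm, cover deck 62 mm, tops of seated cells 59 mm above the origin.
- opening (a point): centre of the opening in the radio's back, at the level of the back (radio x 0, y 56, z 70 mm). The opening is 114 (x) x 112 (y) mm, its rim 3 mm thick with the cover running under it, so only the part of the cover inside the opening can be touched, from above. The battery bay is its front half, radio y 58 to 114 mm.
- cell_top (a point): middle of the top line of the cell that sticks up, at radio x 13.5, y 87 mm. Four green cells with a brass band lie side by side in the bay, each 26 mm across and 47 mm long (along y, radio y 62 to 110 mm), axes at radio x -40.5, -13.5, 13.5 and 40.5 mm; this one stands 9 to 11 mm higher than the others.
- cell (a joint): how far that cell has been pushed down, 0 to 0.011 m; at 0.011 it is seated, its top level with its neighbours. It is held by friction, needs about 6 to 9 N to move, and stays where it is left.
- cover: white sliding cover, a loose flat plate 126 (x) x 124 (y) x 3.5 mm, 70 g, origin at the centre of its underside, axes as the radio's. Captive in its guides with 1.5 mm play each side and above; starts 58 to 68 mm open. The soft-tipped sprung catch drags on its underside: a fingertip must press with 14 to 18 N all the way to carry it along; with less it slips.
- cover_grip (a point): middle of the ribbed patch on top of the cover, 33 mm ahead of its origin along its +y and 29 mm behind its front edge: the place to press
- cover_home (a point): point fixed to the radio where the cover's origin lies when the cover is fully home against its stop (radio x = 0, y = 56 mm, on the deck)
- catch (a joint): how far the orange sprung catch (14 x 11 mm, in a notch at the middle of the opening's rear edge, y = -19 to -8 mm) is pressed down: about 0.001 to 0.004 m while the cover lies over it, 0 when it has popped up behind the tail of the fully shut cover
- multimeter: orange multimeter, 85 x 175 x 42 mm, lying on its back; bystander. Origin: centre of its underside
- tea_glass: brown tea glass, 72 mm across, 85 mm high; bystander. Origin: centre of its underside
- screwdriver: red-handled screwdriver lying on the table; bystander. Origin: under the middle of its length
- foil_dish: shallow metal dish, 90 mm across, 22 mm high; bystander. Origin: centre of its underside
Things that resemble listed ones, but are neither listed nor needed, are in the scene too. Of the things that look like the cover, the largest one is meant.

How it is judged:
By the outcome, as a careful person would: the job done as asked, in the order asked, and still so for the second after the job is handed in, with the robot touching nothing.
It also fails if it takes over 64 s, if anything falls off the work surface, if the arm or the gripper's body presses on something with over 40 N, if the wrist force passes 120 N, or if a joint passes its speed limit or range.

ROBOT

A 6-joint arm with a two-finger parallel gripper is mounted at the origin on the work surface. World frame = base frame: x ahead of the robot, y to its left, z up, the work surface at z = 0. Lengths are in mm, angles in degrees, forces in N, time in s.
With the tool pointing down it reaches from about 350 to 875 mm from the base axis. Payload 4.2 kg.
Tool frame: the origin (TCP) lies on the centre line of the jaws, within the pads' length; the fingertips stand 11 mm ahead of it and the grasp point (between the pads) lies 8 mm behind it; z points along the fingers, y is the line along which they close (so a half turn about z gives the same grasp; the last joint's range is limited). The gripper opens to 85 mm and grips with 20 to 120 N. Pads are 22 mm wide; open, the fingers measure 114 mm over their backs; the gripper's body (76 mm by 85 mm) begins 54 mm behind the grasp point. The pads swing forward as they close: fully open they stand 13 mm farther back than shut.
Start: joints at [87.239, 22.042, 0.453, 0, -68.411, -14.817], TCP at [188.724, 595.804, 220.412] pointing down, gripper open.
Joint ranges: [-179.83, 179.83], [-69.29, 118.12], [-61.27, 80.66], [-181.25, 117.63], [-171.15, -9.14], [-177.46, 177.46]. Speed limits (degrees/s): [159.86, 159.86, 180, 180, 180, 180].

INTERFACE

Orientations are given as a 3x3 rotation matrix whose columns are the frame's x, y, z axes.
In Python, from workcell import arm gives the robot as it stands.
- The arm moves only by the tool play_rows, never from a script. Its argument "steps" is a list of rows, each a list of 5 numbers: the shift along the tool's x, y, z in mm, then the turn about the tool's z in rad, then the opening in per cent of the stroke, from 0 (shut) to 100 (fully open). A call has 1 to 5 rows; each row is the pose to reach, as a shift and turn from the pose commanded when the call began, along the tool's axes at that moment; what a row does not reach only later rows make up. A row lasts 1/10 s, in which the tool goes at most 50 mm and 8.59 degrees, less where a joint would pass 70% of its speed; a pose out of reach is approached as far as the arm can. A call with a gripper value outside its range is refused whole. The fingers move at their own pace and stop on an object; "grip_force" is the grip in N (left out, the last holds). Time passes only in rows, so rows that repeat a pose let the fingers close. It gives the time, the measured TCP pose, the force, the opening and the grip force at its end, in the units of the state.
- arm.sense(): the state, without advancing time (a new reading comes with each control period).
- arm.grab_frame(name): name is "scene" or "top" or "wrist"; returns a dict with "image" (384x512x3 uint8, red, green, blue), "z_map" (384x512 float32, mm along the optical axis (not along the pixel's ray), 0 where there is no reading), "fx", "fy", "cx", "cy" (pixels), "D" ([k1, k2, p1, p2, k3] as OpenCV has them; the pictures are not rectified), "rvec" (rotation vector, rad) and "tvec" (3), from world to camera coordinates, as OpenCV has them. Camera axes: x right, y down, z forward; pixel columns grow to the right and rows downward; lengths in mm; the calibration is good to about 2 mm. A picture is of the moment at which its call begins.
- arm.sign_off(): hands the job in; it is judged then, once.
The state is a dict: "t": time; "joint_pos": joint angles; "dq": joint speeds; "joint_torque": joint torques, N m; "position": TCP position; "tool_rot": TCP orientation; "contact_force": force on the tool from outside, world axes, zero at the start; "ft_torque": the same for the moment, N m; "width": finger opening in mm; "finger_force": force on a finger pad.
Only numpy, scipy, OpenCV 4.12 (cv2) and the standard library are available. Lean on these libraries where they do the work, as an engineer would, in place of code of your own. Each camera call takes 0.05 s, during which the arm holds its last target. There are 200 camera calls.

## Working session

There is one attempt and no reset: what is moved stays moved. The work goes in short steps, Python scripts to look and compute and a tool call to move; the robot and the scene stay as the last step left them, time stands still between calls to the robot, and variables do not carry over. Pictures are saved under pics/ and viewed, at most 10 in all, crops included, and the job is handed in when it is done.

Besides the shell and the picture viewer there is one more tool, called after "Call:" as name(argument=value, ...), one argument or row to a line, values as JSON. play_rows: Moves the arm, as the interface text tells. Its arguments: {"type":"object","properties":{"steps":{"type":"array","items":{"type":"array","items":{"type":"number"}}},"grip_force":{"type":"number"}},"required":["steps"]}

```bash
mkdir -p pics; cat > h.py <<'E'
import numpy as np, cv2
from workcell import arm
def grab(n):
    f=arm.grab_frame(n); np.savez(''+n+'.npz',**f); return f
def load(n): return dict(np.load(''+n+'.npz'))
def K(f): return np.array([[f['fx'],0,f['cx']],[0,f['fy'],f['cy']],[0,0,1]],float)
def world(f,uv,z=None,plane=None):
    uv=np.atleast_2d(np.array(uv,float)); R=cv2.Rodrigues(np.array(f['rvec'],float))[0]; t=np.array(f['tvec'],float).ravel()
    d=np.c_[cv2.undistortPoints(uv[:,None],K(f),np.array(f['D'],float))[:,0],np.ones(len(uv))]
    if plane is None:
        zz=f['z_map'][uv[:,1].round().astype(int),uv[:,0].round().astype(int)] if z is None else z
        return (d*np.array(zz)[:,None]-t)@R
    c=-R.T@t; w=d@R
    return c+w*((plane-c[2])/w[:,2])[:,None]
def proj(f,P): return cv2.projectPoints(np.array(P,float).reshape(-1,1,3),np.array(f['rvec'],float),np.array(f['tvec'],float),K(f),np.array(f['D'],float))[0][:,0]
E
python3 - <<'E'
from h import *
for n in('top','scene'):
    f=grab(n); cv2.imwrite(f'pics/{n}1.png',f['image'][...,::-1]); print(n,f['fx'],-cv2.Rodrigues(np.array(f['rvec'],float))[0].T@np.array(f['tvec']).ravel())
s=arm.sense(); print(s)
E
```

```text
top 405.9162693653896 [371.14189905 -20.28260532 938.79466488]
scene 368.2686206640838 [1030.37691593 -118.47410425  741.67817079]
{'t': 0.1, 'joint_pos': array([ 8.72372538e+01,  2.20867249e+01,  3.85701558e-01, -2.37289635e-02,
       -6.84114726e+01, -1.48150868e+01]), 'dq': array([ 0.07585377, -0.04516079,  0.12388377,  0.07619462,  0.08711343,
       -0.02365473]), 'joint_torque': array([ 5.04922730e-05, -3.93317556e+01,  1.88931262e+01,  4.19806749e+00,
       -2.57584004e-03,  9.96883728e-06]), 'position': array([188.59325825, 595.28441881, 219.41819619]), 'tool_rot': array([[ 9.53261466e-01, -3.02146236e-01, -4.79284782e-04],
       [-3.02146588e-01, -9.53259495e-01, -1.94255123e-03],
       [ 1.30051773e-04,  1.99657349e-03, -9.99997998e-01]]), 'contact_force': array([ 0.2965284 , -0.70837582,  0.50624807]), 'ft_torque': array([ 0.00519248, -0.00563714,  0.0110959 ]), 'finger_force': 0.0, 'width': 84.70735755353823}
```

View pics/top1.png

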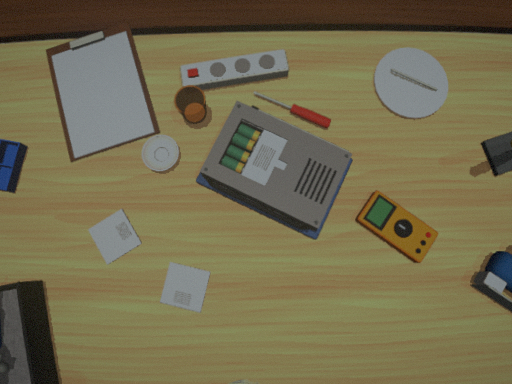

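View pics/scene1.png

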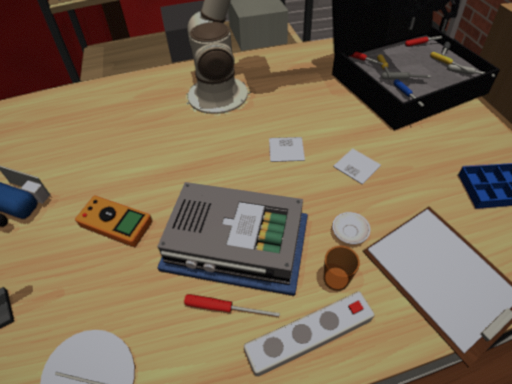

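The top view shows the radio at about (277,168), with its bay (green cells) at about (240,148) and the bay end to the left. There are three cover-like white plates: (265,155) inside the radio, and loose ones at (115,236) and (185,287). The one in the radio is captive beside the cells, so it fits the description. I'll confirm that in a crop with a fitted radio pose.

```bash
cat > fit.py <<'E'
from h import *
f=load('top')
v,u=np.mgrid[70:250,180:370]; uv=np.c_[u.ravel(),v.ravel()]
P=world(f,uv); m=(P[:,2]>84)&(P[:,2]<97)
mask=np.zeros((384,512),np.uint8); mask[uv[m,1],uv[m,0]]=1
n,l,st,c=cv2.connectedComponentsWithStats(mask); k=1+st[1:,4].argmax()
sel=l[uv[:,1],uv[:,0]]==k; Q=P[sel]; print('z',np.percentile(Q[:,2],[5,50,95]))
A=np.c_[Q[:,:2]-Q[:,:2].mean(0),np.ones(len(Q))]; print('plane',np.linalg.lstsq(A,Q[:,2],rcond=None)[0])
(cx,cy),(w,h),a=cv2.minAreaRect(Q[:,:2].astype(np.float32)); print(cx,cy,w,h,a)
b=cv2.boxPoints(((cx,cy),(w,h),a)); 
e=b[1]-b[0] if np.linalg.norm(b[1]-b[0])>np.linalg.norm(b[2]-b[1]) else b[2]-b[1]; e/=np.linalg.norm(e)
cell=world(f,[[240,148]])[0]; 
if (cell[:2]-[cx,cy])@e<0:e=-e
zb=np.median(Q[:,2]); ex=np.array([e[1],-e[0]])
def W(x,y,z): return np.r_[np.array([cx,cy])+ex*x+e*y, zb-70+z]
print('ydir',e,'yaw of +y',np.degrees(np.arctan2(e[1],e[0])))
np.savez('radio.npz',o=W(0,0,0),ex=ex,ey=e)
for nm,p in dict(o=(0,0,0),opening=(0,56,70),cell=(13.5,87,69)).items(): print(nm,W(*p).round(1))
for n in('top','scene'):
    f=load(n); s=4 if n=='top' else 4
    im=cv2.resize(f['image'][...,::-1],None,fx=s,fy=s,interpolation=cv2.INTER_CUBIC)
    for poly,col in((( (-90,-140,70),(90,-140,70),(90,140,70),(-90,140,70)),(0,0,255)),(((-57,0,70),(57,0,70),(57,112,70),(-57,112,70)),(255,0,255)),(((13.5,62,69),(13.5,110,69)),(0,255,255))):
        cv2.polylines(im,[((proj(f,[W(*p) for p in poly])+.5)*s).astype(np.int32)],len(poly)>2,col,1)
    c=(proj(f,[W(0,40,70)])[0]*s).astype(int); cv2.imwrite(f'pics/{n}2.png',im[max(0,c[1]-300):c[1]+300,max(0,c[0]-400):c[0]+400])
E
python3 fit.py
```

```text
z [85.78899926 89.36317776 92.01823551]
plane [-1.85253287e-03 -3.07968997e-03  8.92061447e+01]
579.9955444335938 -71.53315734863281 279.5181884765625 181.67129516601562 62.89246368408203
ydir [0.45566204 0.8901528 ] yaw of +y 62.89246
o [580.  -71.5  19.4]
opening [605.5 -21.7  89.4]
cell [ 6.317e+02 -2.000e-01  8.840e+01]
```

View pics/top2.png

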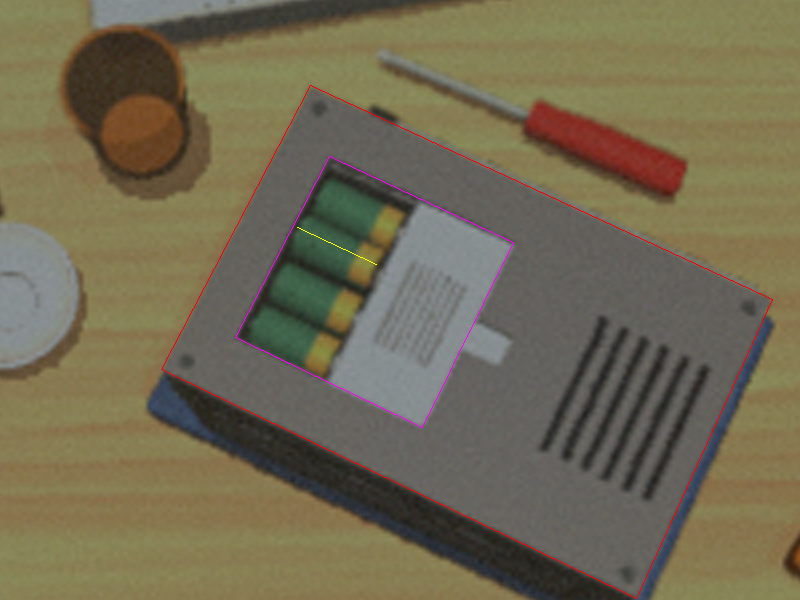

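View pics/scene2.png

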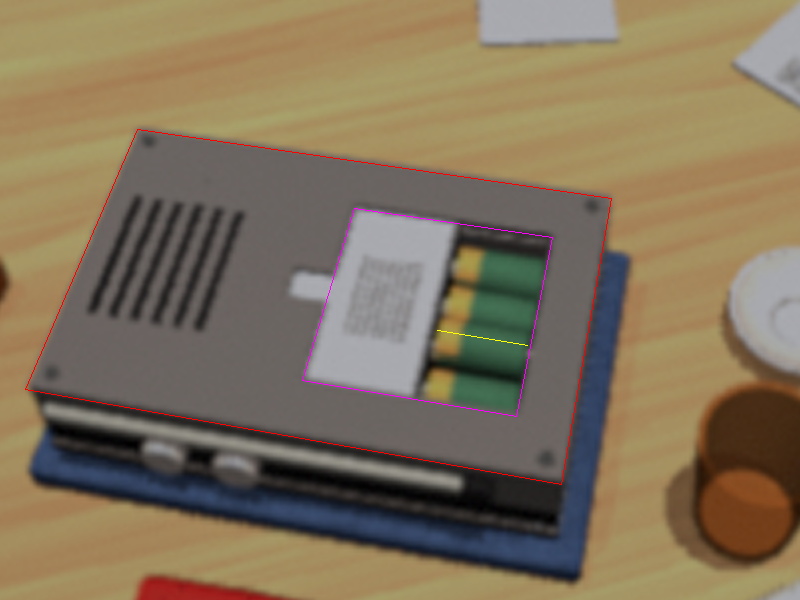

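The fit overlays match the radio, the opening and the raised cell, which is the third in the scene crop at about (485,338). The white plate at (265,155) in the top view is the captive cover with the ribbed patch, so it is the one meant. Next I'll shut the fingers and travel to above the cell.

Call:
play_rows(
  steps=[
    [40,29,0,0,0],
    [80,58,0,0,0],
    [120,87,0,0,0],
    [160,116,0,0,0],
    [200,145,0,0,0],
  ],
  grip_force=20,
)

```text
t: 0.6
position: [336.2, 395.2, 220.1]
tool_rot: [[0.953, -0.302, -0.0], [-0.302, -0.953, -0.001], [-0.0, 0.001, -1.0]]
contact_force: [1.2, 1.1, 0.8]
width: 12.0
finger_force: 0.0
```

Call:
play_rows(
  steps=[
    [40,29,0,0,0],
    [80,58,0,0,0],
    [120,87,0,0,0],
    [160,116,0,0,0],
    [200,145,0,0,0],
  ],
)

```text
t: 1.1
position: [483.1, 196.7, 220.3]
tool_rot: [[0.953, -0.302, -0.0], [-0.302, -0.953, -0.0], [-0.0, 0.0, -1.0]]
contact_force: [0.3, 1.0, 0.3]
width: 0.2
finger_force: 0.0
```

Call:
play_rows(
  steps=[
    [40,29,0,0.04,0],
    [80,58,0,0.08,0],
    [120,87,0,0.12,0],
    [160,116,0,0.16,0],
    [202,144,0,0.166,0],
  ],
)

```text
t: 1.6
position: [631.8, -1.3, 220.0]
tool_rot: [[0.89, -0.456, -0.001], [-0.456, -0.89, 0.0], [-0.001, 0.0, -1.0]]
contact_force: [1.0, 1.5, 1.0]
width: -0.2
finger_force: 0.0
```

Call:
play_rows(
  steps=[
    [0,0,25,0,0],
    [0,0,50,0,0],
    [0,0,75,0,0],
    [0,0,75,0,0],
  ],
)

```text
t: 2.0
position: [628.3, 0.0, 140.7]
tool_rot: [[0.89, -0.457, -0.01], [-0.457, -0.89, -0.001], [-0.008, 0.005, -1.0]]
contact_force: [-1.1, 0.2, 0.1]
width: 0.2
finger_force: 0.0
```

```bash
python3 - <<'E'
from h import *
f=grab('wrist'); s=arm.sense(); print(s['t'],s['position'],s['contact_force'])
r=np.load('radio.npz'); W=lambda x,y,z:np.r_[r['o'][:2]+r['ex']*x+r['ey']*y,r['o'][2]+z]
im=cv2.resize(f['image'][...,::-1],(768,576))
for poly,col in((((-57,0,70),(57,0,70),(57,112,70),(-57,112,70)),(255,0,255)),(((13.5,62,69),(13.5,110,69)),(0,255,255))):
    cv2.polylines(im,[(proj(f,[W(*p) for p in poly])*1.5).astype(np.int32)],len(poly)>2,col,1)
p=proj(f,[s['position']+np.array([0,0,-11])])[0]*1.5; cv2.circle(im,tuple(int(q) for q in p),4,(0,0,255),1)
cv2.imwrite('pics/wrist1.png',im)
E
```

```text
2.05 [6.29975028e+02 2.17982735e-01 1.43411866e+02] [-0.1120603  -0.39708619 -0.24627653]
```

View pics/wrist1.png

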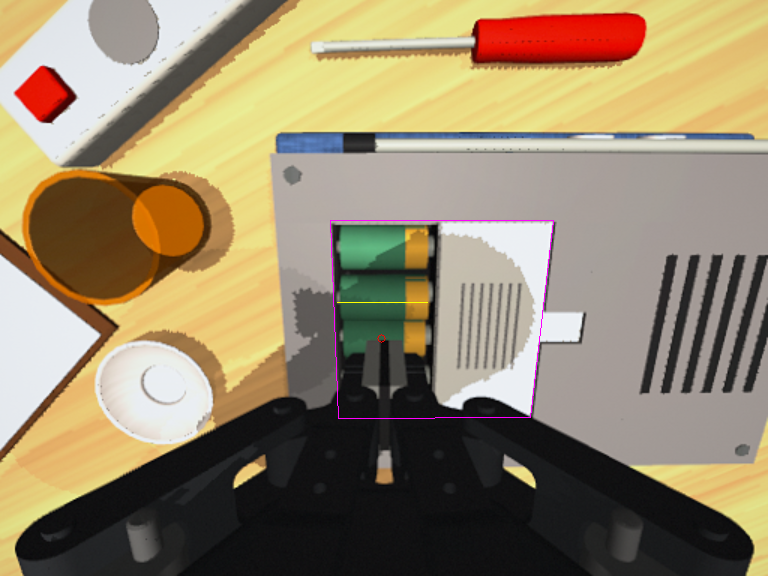

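The wrist view confirms the model: the raised cell's top line is at about (383,302), the shut fingertips are at (381,338), still above it, and the cover's front edge is at column 437. I'm descending onto the cell.

Call:
play_rows(
  steps=[
    [0,0,20,0,0],
    [0,0,36,0,0],
    [0,0,40,0,0],
    [0,0,40,0,0],
    [0,0,40,0,0],
  ],
)

```text
t: 2.55
position: [632.3, 0.8, 107.1]
tool_rot: [[0.891, -0.455, 0.003], [-0.455, -0.891, 0.0], [0.002, -0.001, -1.0]]
contact_force: [-0.1, -0.9, -0.8]
width: -0.2
finger_force: 0.0
```

Call:
play_rows(
  steps=[
    [0,0,1.5,0,0],
    [0,0,3,0,0],
    [0,0,4.5,0,0],
    [0,0,6,0,0],
    [0,0,6,0,0],
  ],
)

```text
t: 3.05
position: [631.1, 0.6, 99.1]
tool_rot: [[0.89, -0.455, -0.001], [-0.455, -0.89, -0.0], [-0.0, 0.0, -1.0]]
contact_force: [-0.3, 1.2, 0.1]
width: 0.2
finger_force: 0.0
```

Call:
play_rows(
  steps=[
    [0,0,1,0,0],
    [0,0,2,0,0],
    [0,0,3,0,0],
    [0,0,3,0,0],
  ],
)

```text
t: 3.45
position: [631.1, 0.6, 96.2]
tool_rot: [[0.89, -0.455, -0.0], [-0.455, -0.89, -0.0], [-0.0, 0.0, -1.0]]
contact_force: [0.1, -0.4, 0.2]
width: -0.1
finger_force: 0.0
```

Call:
play_rows(
  steps=[
    [0,0,0.7,0,0],
    [0,0,1.4,0,0],
    [0,0,2,0,0],
    [0,0,2,0,0],
  ],
)

```text
t: 3.85
position: [631.2, 0.6, 94.3]
tool_rot: [[0.89, -0.455, -0.0], [-0.455, -0.89, -0.0], [-0.0, 0.0, -1.0]]
contact_force: [0.4, 0.0, -0.5]
width: 0.1
finger_force: 0.0
```

Call:
play_rows(
  steps=[
    [0,0,0.7,0,0],
    [0,0,1.4,0,0],
    [0,0,2,0,0],
    [0,0,2,0,0],
  ],
)

```text
t: 4.25
position: [631.2, 0.6, 92.3]
tool_rot: [[0.89, -0.455, -0.0], [-0.455, -0.89, -0.0], [-0.0, 0.0, -1.0]]
contact_force: [0.2, -0.2, 0.5]
width: -0.2
finger_force: 0.0
```

```bash
python3 - <<'E'
from h import *
f=grab('wrist'); s=arm.sense(); print(s['t'],s['position'],s['contact_force'])
cv2.imwrite('pics/wrist2.png',cv2.resize(f['image'][100:340,130:450,::-1],(800,600)))
E
```

```text
4.3 [6.31194526e+02 6.15015838e-01 9.23549893e+01] [-0.82730279  0.59392143 -0.21944995]
```

View pics/wrist2.png

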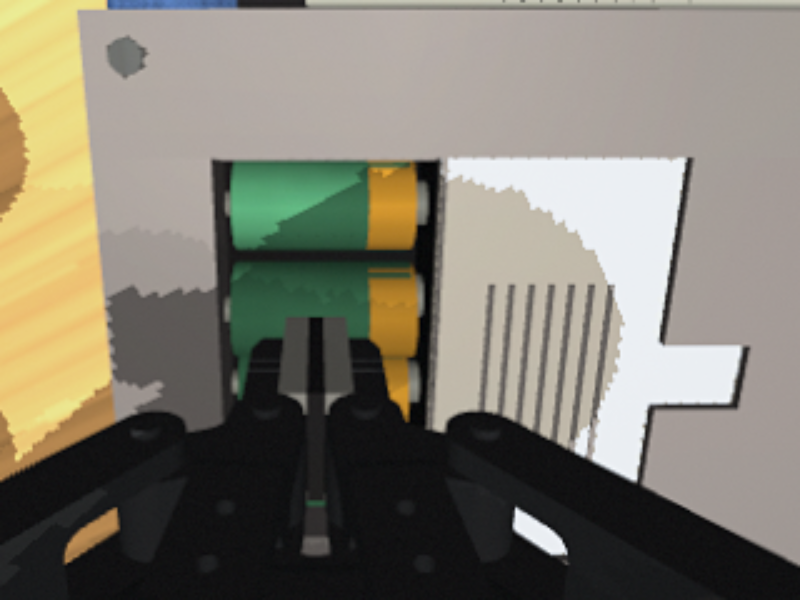

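The crop shows the fingertips at about (316,345) over the second cell from the far side. There is no contact yet, so I'm checking heights from the depth maps.

```bash
python3 - <<'E'
from h import *
r=np.load('radio.npz')
for n in('top','scene','wrist'):
    f=load(n); v,u=np.mgrid[0:384:1,0:512:1]; uv=np.c_[u.ravel(),v.ravel()]
    ok=f['z_map'].ravel()>0; P=world(f,uv[ok]); d=P[:,:2]-r['o'][:2]; x=d@r['ex']; y=d@r['ey']
    print(n,'back',[np.median(P[(abs(x-a)<8)&(abs(y-b)<8)&(P[:,2]>50)&(P[:,2]<130),2]).round(1) for a,b in((75,60),(-75,60),(0,128),(0,-60))])
    for c in(-40.5,-13.5,13.5,40.5):
        m=(abs(x-c)<4)&(y>66)&(y<106)&(P[:,2]>40)&(P[:,2]<100); print(c,m.sum(),np.percentile(P[m,2],[10,50,90]).round(1) if m.sum() else '')
    m=(abs(x)<45)&(y>8)&(y<48)&(P[:,2]<100);print('cover top',np.median(P[m,2]))
    if n=='wrist':
        R=cv2.Rodrigues(f['rvec'])[0]
        for rr,cc in((100+345*.4,130+295*.4),(100+335*.4,130+335*.4),(100+375*.4,130+295*.4),(100+375*.4,130+335*.4)):
            print('finger',world(f,[[cc,rr]])[0].round(1))
        m=(abs(x+10)<30)&(P[:,2]<97)&(P[:,2]>60)
        rows=[(px,) for px in ()]
        print('front edge y by pixel', [ (world(f,[[130+440*.4,100+yy*.4]],plane=84.9)[0][:2]-r['o'][:2])@r['ey'] for yy in(200,300)])
E
```

```text
top back [np.float64(89.7), np.float64(89.6), np.float64(89.6), np.float64(89.7)]
-40.5 65 [76.3 78.1 80.3]
-13.5 62 [76.  78.6 80.4]
13.5 62 [85.9 87.6 89.4]
40.5 60 [76.7 78.3 80.7]
cover top 86.67263023373219
scene back [np.float64(90.4), np.float64(90.3), np.float64(90.7), np.float64(90.1)]
-40.5 57 [76.3 79.1 80.9]
-13.5 62 [76.9 79.  80.4]
13.5 83 [53.1 87.5 89.6]
40.5 69 [77.6 78.9 80.5]
cover top 87.44428253078115
wrist back [np.float64(90.6), np.float64(nan), np.float64(90.7), np.float64(90.5)]
-40.5 0 
-13.5 12 [79.  79.5 80.1]
13.5 550 [87.7 88.7 89.6]
40.5 781 [78.2 79.2 80.1]
cover top 87.59767740093537
finger [642.9  -1.1 122.1]
finger [639.6  -8.5 118.2]
finger [642.5  -1.3 133.9]
finger [639.4  -7.9 134.5]
front edge y by pixel [np.float64(56.81945919501928), np.float64(55.47723407160928)]
  return _methods._mean(a, axis=axis, dtype=dtype,
  ret = ret.dtype.type(ret / rcount)
```

```bash
python3 - <<'E'
from h import *
f=load('wrist')
for c in (116,120,124,126,128,132,136):
  col=130+int((c*2.5)*.4) if 0 else 130+c
  rows=range(222,252,2); uv=[[col,r] for r in rows]; P=world(f,uv); print(col,[(r,*p.round(0).astype(int)) for r,p in zip(rows,P)])
E
```

```text
246 [(222, np.int64(639), np.int64(3), np.int64(88)), (224, np.int64(638), np.int64(4), np.int64(89)), (226, np.int64(637), np.int64(4), np.int64(89)), (228, np.int64(644), np.int64(0), np.int64(110)), (230, np.int64(644), np.int64(0), np.int64(113)), (232, np.int64(644), np.int64(0), np.int64(115)), (234, np.int64(644), np.int64(0), np.int64(118)), (236, np.int64(644), np.int64(0), np.int64(120)), (238, np.int64(643), np.int64(0), np.int64(122)), (240, np.int64(644), np.int64(-1), np.int64(125)), (242, np.int64(644), np.int64(-1), np.int64(127)), (244, np.int64(644), np.int64(-1), np.int64(129)), (246, np.int64(643), np.int64(0), np.int64(130)), (248, np.int64(643), np.int64(0), np.int64(132)), (250, np.int64(643), np.int64(-1), np.int64(135))]
250 [(222, np.int64(638), np.int64(1), np.int64(87)), (224, np.int64(637), np.int64(2), np.int64(89)), (226, np.int64(636), np.int64(2), np.int64(89)), (228, np.int64(643), np.int64(-2), np.int64(110)), (230, np.int64(643), np.int64(-2), np.int64(112)), (232, np.int64(643), np.int64(-2), np.int64(115)), (234, np.int64(643), np.int64(-2), np.i
[... 3555 characters left out ...]
64(632), np.int64(-7), np.int64(88)), (226, np.int64(631), np.int64(-7), np.int64(88)), (228, np.int64(639), np.int64(-10), np.int64(110)), (230, np.int64(639), np.int64(-9), np.int64(113)), (232, np.int64(639), np.int64(-9), np.int64(116)), (234, np.int64(639), np.int64(-9), np.int64(117)), (236, np.int64(638), np.int64(-9), np.int64(119)), (238, np.int64(638), np.int64(-9), np.int64(121)), (240, np.int64(639), np.int64(-9), np.int64(125)), (242, np.int64(639), np.int64(-9), np.int64(127)), (244, np.int64(639), np.int64(-9), np.int64(128)), (246, np.int64(639), np.int64(-9), np.int64(131)), (248, np.int64(639), np.int64(-9), np.int64(132)), (250, np.int64(639), np.int64(-9), np.int64(135))]
```

The depth map puts the shut fingertips at z≈110 while the TCP reads 92, and the raised cell's top is at 88.7. The gap is therefore about 21 mm, so I'll keep lowering gently until there is contact.

Call:
play_rows(
  steps=[
    [0,0,2,0,0],
    [0,0,4,0,0],
    [0,0,6,0,0],
    [0,0,8,0,0],
    [0,0,8,0,0],
  ],
)

```text
t: 4.8
position: [631.0, 0.6, 83.9]
tool_rot: [[0.89, -0.455, -0.001], [-0.455, -0.89, -0.0], [-0.001, 0.0, -1.0]]
contact_force: [-0.3, -0.6, 0.4]
width: 0.1
finger_force: 0.0
```

Call:
play_rows(
  steps=[
    [0,0,2,0,0],
    [0,0,4,0,0],
    [0,0,6,0,0],
    [0,0,8,0,0],
    [0,0,8,0,0],
  ],
)

```text
t: 5.3
position: [631.5, 1.0, 76.9]
tool_rot: [[0.89, -0.455, 0.001], [-0.455, -0.89, 0.0], [0.0, -0.0, -1.0]]
contact_force: [-1.1, 1.2, 4.1]
width: 0.1
finger_force: 1.9
```

Call:
play_rows(
  steps=[
    [0,0,1,0,0],
    [0,0,2,0,0],
    [0,0,3,0,0],
    [0,0,4,0,0],
    [0,0,4,0,0],
  ],
)

```text
t: 5.8
position: [631.7, 1.2, 73.3]
tool_rot: [[0.891, -0.455, 0.001], [-0.455, -0.891, 0.0], [0.001, -0.001, -1.0]]
contact_force: [-2.3, 2.9, 4.8]
width: -0.7
finger_force: 2.6
```

Call:
play_rows(
  steps=[
    [0,0,1,0,0],
    [0,0,2,0,0],
    [0,0,3,0,0],
    [0,0,3,0,0],
  ],
)

```text
t: 6.2
position: [631.6, 1.2, 70.3]
tool_rot: [[0.891, -0.455, 0.001], [-0.455, -0.891, 0.0], [0.001, -0.001, -1.0]]
contact_force: [-1.8, 3.1, 5.5]
width: -0.2
finger_force: 2.6
```

Call:
play_rows(
  steps=[
    [0,0,1,0,0],
    [0,0,2,0,0],
    [0,0,2,0,0],
  ],
)

```text
t: 6.5
position: [631.7, 1.1, 68.3]
tool_rot: [[0.891, -0.455, 0.001], [-0.455, -0.891, 0.0], [0.001, -0.001, -1.0]]
contact_force: [-1.7, 3.2, 4.9]
width: -0.1
finger_force: 2.6
```

Call:
play_rows(
  steps=[
    [0,0,0.5,0,0],
    [0,0,1,0,0],
    [0,0,1,0,0],
  ],
)

```text
t: 6.8
position: [631.6, 1.1, 67.3]
tool_rot: [[0.89, -0.455, 0.001], [-0.455, -0.89, 0.001], [0.001, -0.001, -1.0]]
contact_force: [-1.6, 2.7, 5.3]
width: -0.1
finger_force: 2.6
```

Call:
play_rows(
  steps=[
    [0,0,0.5,0,0],
    [0,0,1,0,0],
    [0,0,1,0,0],
  ],
)

```text
t: 7.1
position: [631.8, 1.3, 66.6]
tool_rot: [[0.891, -0.455, 0.002], [-0.455, -0.891, 0.001], [0.001, -0.001, -1.0]]
contact_force: [-1.8, 3.9, 6.1]
width: -0.1
finger_force: 3.1
```

Call:
play_rows(
  steps=[
    [0,0,0.5,0,0],
    [0,0,1,0,0],
    [0,0,1,0,0],
  ],
)

```text
t: 7.4
position: [631.9, 1.5, 65.9]
tool_rot: [[0.891, -0.455, 0.002], [-0.455, -0.891, 0.001], [0.002, -0.002, -1.0]]
contact_force: [-3.5, 3.6, 7.7]
width: 0.4
finger_force: 3.8
```

Call:
play_rows(
  steps=[
    [0,0,0.7,0,0],
    [0,0,1.4,0,0],
    [0,0,2,0,0],
    [0,0,2,0,0],
  ],
)

```text
t: 7.8
position: [632.3, 2.0, 64.7]
tool_rot: [[0.891, -0.454, 0.003], [-0.454, -0.891, 0.001], [0.002, -0.003, -1.0]]
contact_force: [-2.7, 4.6, 10.5]
width: -0.1
finger_force: 5.3
```

Call:
play_rows(
  steps=[
    [0,0,0.7,0,0],
    [0,0,1.4,0,0],
    [0,0,1.4,0,0],
  ],
)

```text
t: 8.1
position: [632.5, 2.4, 63.8]
tool_rot: [[0.891, -0.454, 0.004], [-0.454, -0.891, 0.002], [0.003, -0.003, -1.0]]
contact_force: [-4.3, 5.9, 13.2]
width: 0.1
finger_force: 6.3
```

Call:
play_rows(
  steps=[
    [0,0,-3,0,0],
    [0,0,-10,0,0],
    [0,0,-20,0,0],
    [0,30,-30,0,0],
    [0,61,-30,0,0],
  ],
)

```text
t: 8.6
position: [604.4, -53.9, 92.5]
tool_rot: [[0.891, -0.454, 0.003], [-0.454, -0.891, -0.0], [0.003, -0.001, -1.0]]
contact_force: [0.2, -0.7, 0.3]
width: -0.2
finger_force: 0.0
```

```bash
cat > chk.py <<'E'
from h import *
import sys
r=np.load('radio.npz'); s=arm.sense(); d=s['position'][:2]-r['o'][:2]; print('t',s['t'],'TCP radio xy',d@r['ex'],d@r['ey'],'z',s['position'][2],'F',s['contact_force'])
for n in sys.argv[1:]:
    f=grab(n); v,u=np.mgrid[0:384,0:512]; uv=np.c_[u.ravel(),v.ravel()]
    ok=f['z_map'].ravel()>0; P=world(f,uv[ok]); d=P[:,:2]-r['o'][:2]; x=d@r['ex']; y=d@r['ey']
    for c in(-40.5,-13.5,13.5,40.5):
        m=(abs(x-c)<4)&(y>66)&(y<106)&(P[:,2]>60)&(P[:,2]<95); print(n,c,m.sum(),np.percentile(P[m,2],[10,50,90]).round(1) if m.sum() else '')
    cv2.imwrite('pics/'+n+'_%d.png'%(s['t']*100),cv2.resize(f['image'][...,::-1],(768,576)))
E
python3 chk.py top wrist scene
```

```text
t 8.6 TCP radio xy 13.685638510784738 26.85404347168274 z 92.46514441311015 F [ 0.22346008 -0.65426877  0.29952706]
top -40.5 66 [76.7 78.2 80. ]
top -13.5 67 [76.4 77.7 79.8]
top 13.5 66 [75.7 78.  80.4]
top 40.5 0 
wrist -40.5 0 
wrist -13.5 604 [78.2 79.2 80.1]
wrist 13.5 694 [78.3 79.3 80.1]
wrist 40.5 791 [78.3 79.3 80.2]
scene -40.5 56 [77.6 79.2 80.5]
scene -13.5 61 [77.2 79.  80.6]
scene 13.5 64 [77.4 79.2 80.8]
scene 40.5 70 [77.4 79.1 80.4]
```

The cell is level with its neighbours: all read 78–79 mm in every camera. Now I'll move over the cover grip and lower onto it.

Call:
play_rows(
  steps=[
    [-7,0,0,0,0],
    [-13.7,0,4,0,0],
    [-13.7,0,8,0,0],
    [-13.7,0,12,0,0],
    [-13.7,0,12,0,0],
  ],
)

```text
t: 9.25
position: [590.9, -47.1, 78.0]
tool_rot: [[0.891, -0.455, -0.002], [-0.455, -0.891, -0.0], [-0.001, 0.001, -1.0]]
contact_force: [-1.0, -0.5, -0.1]
width: -0.2
finger_force: 0.0
```

Call:
play_rows(
  steps=[
    [0,0,1,0,0],
    [0,0,2,0,0],
    [0,0,3,0,0],
    [0,0,3,0,0],
    [0,0,3,0,0],
  ],
)

```text
t: 9.75
position: [591.5, -47.5, 76.3]
tool_rot: [[0.89, -0.455, 0.001], [-0.455, -0.89, 0.0], [0.001, -0.0, -1.0]]
contact_force: [0.7, 0.4, 0.9]
width: -0.0
finger_force: 0.5
```

```bash
python3 chk.py wrist
```

```text
t 9.75 TCP radio xy -0.7051650947970652 26.688824557343338 z 76.28179632106855 F [0.69010305 0.37288229 0.90823485]
wrist -40.5 18 [77.8 78.5 79.3]
wrist -13.5 763 [78.4 79.2 80.1]
wrist 13.5 866 [78.3 79.2 80.1]
wrist 40.5 985 [78.3 79.2 80.1]
```

Call:
play_rows(
  steps=[
    [0,0,0.7,0,0],
    [0,0,1.4,0,0],
    [0,0,2,0,0],
    [0,0,2,0,0],
  ],
)

```text
t: 10.2
position: [591.7, -47.4, 75.0]
tool_rot: [[0.89, -0.455, 0.001], [-0.455, -0.89, -0.0], [0.001, -0.0, -1.0]]
contact_force: [-1.2, 0.9, 6.2]
width: 0.2
finger_force: 3.2
```

Call:
play_rows(
  steps=[
    [0,0,0.5,0,0],
    [0,0,1,0,0],
    [0,0,1,0,0],
  ],
)

```text
t: 10.5
position: [592.1, -47.3, 74.9]
tool_rot: [[0.891, -0.455, 0.002], [-0.455, -0.891, -0.0], [0.002, -0.001, -1.0]]
contact_force: [-2.0, 1.8, 9.6]
width: -0.2
finger_force: 4.7
```

Call:
play_rows(
  steps=[
    [0,0,0.5,0,0],
    [0,0,1,0,0],
    [0,0,1.8,0,0],
    [0,0,1.8,0,0],
  ],
)

```text
t: 10.9
position: [592.8, -47.2, 74.2]
tool_rot: [[0.891, -0.454, 0.004], [-0.454, -0.891, -0.0], [0.004, -0.002, -1.0]]
contact_force: [-3.0, 1.8, 13.4]
width: -0.1
finger_force: 6.8
```

Call:
play_rows(
  steps=[
    [0,-1,0,0,0],
    [0,-2,0,0,0],
    [0,-3,0,0,0],
    [0,-4,0,0,0],
    [0,-4,0,0,0],
  ],
)

```text
t: 11.4
position: [594.3, -44.9, 74.0]
tool_rot: [[0.891, -0.454, 0.003], [-0.454, -0.891, -0.002], [0.003, 0.0, -1.0]]
contact_force: [-2.6, -3.3, 12.5]
width: -0.2
finger_force: 6.2
```

Call:
play_rows(
  steps=[
    [0,0,0.5,0,0],
    [0,0,1.1,0,0],
    [0,0,1.1,0,0],
  ],
)

```text
t: 11.7
position: [594.4, -44.7, 73.5]
tool_rot: [[0.891, -0.454, 0.003], [-0.454, -0.891, -0.002], [0.004, -0.0, -1.0]]
contact_force: [-3.1, -1.7, 16.0]
width: -0.2
finger_force: 7.7
```

Call:
play_rows(
  steps=[
    [0,-1.5,0.1,0,0],
    [0,-3,0.2,0,0],
    [0,-4.5,0.3,0,0],
    [0,-6,0.4,0,0],
    [0,-6,0.4,0,0],
  ],
)

```text
t: 12.2
position: [597.3, -39.7, 73.2]
tool_rot: [[0.891, -0.454, 0.004], [-0.454, -0.891, -0.002], [0.004, 0.0, -1.0]]
contact_force: [-3.2, -2.8, 15.0]
width: -0.5
finger_force: 7.5
```

```bash
cat > cov.py <<'E'
from h import *
r=np.load('radio.npz'); s=arm.sense(); d=s['position'][:2]-r['o'][:2]; print('t',s['t'],'TCP radio xy',d@r['ex'],d@r['ey'],'z',s['position'][2],'F',s['contact_force'])
for n in('wrist','top','scene'):
    f=grab(n); R=lambda x,y,z:np.r_[r['o'][:2]+r['ex']*x+r['ey']*y,r['o'][2]+z]
    g=f['image'].astype(float); out=[]
    for x in(48,38,-38,-48,25,-25):
        ys=np.arange(-5,118,.5); uv=proj(f,[R(x,y,66.5) for y in ys])
        p=cv2.remap(g.astype(np.float32),uv[:,0].astype(np.float32)[None],uv[:,1].astype(np.float32)[None],cv2.INTER_LINEAR)[0]
        sat=(p.max(1)-p.min(1)); b=p.min(1)
        dd=np.convolve(b,np.r_[np.ones(6),-np.ones(6)],'same'); k=dd[12:-6].argmin()+12; out.append((x,float(ys[k]),int(dd[k]/6)))
    print(n,'front edge (steepest white->dark)',out)
E
python3 cov.py
```

```text
t 12.2 TCP radio xy 0.8943166585922859 36.25140507053663 z 73.1815400112733 F [-3.18869528 -2.76791463 14.97925936]
wrist front edge (steepest white->dark) [(48, 66.0, -130), (38, 66.0, -124), (-38, 39.0, -115), (-48, 39.5, -139), (25, 65.0, -126), (-25, 104.5, -36)]
top front edge (steepest white->dark) [(48, 9.0, -61), (38, 1.0, -23), (-38, 66.5, -30), (-48, 67.0, -40), (25, 1.0, -14), (-25, 66.0, -27)]
scene front edge (steepest white->dark) [(48, 67.0, -53), (38, 67.5, -63), (-38, 2.5, -3), (-48, 50.0, -17), (25, 67.0, -58), (-25, 82.0, -7)]
```

The cover's front edge is at radio y≈66 with the tip at 36, so the cover is travelling with the finger. I'll keep drawing it shut and hold about 16 N.

Call:
play_rows(
  steps=[
    [0,-2,0.4,0,0],
    [0,-4,0.7,0,0],
    [0,-6,1,0,0],
    [0,-8,1.2,0,0],
    [0,-10,1.4,0,0],
  ],
)

```text
t: 12.85
position: [602.0, -30.9, 72.2]
tool_rot: [[0.891, -0.454, 0.004], [-0.454, -0.891, -0.002], [0.005, 0.0, -1.0]]
contact_force: [-2.9, -3.2, 16.6]
width: 0.3
finger_force: 8.2
```

Call:
play_rows(
  steps=[
    [0,-2,0.2,0,0],
    [0,-4,0.4,0,0],
    [0,-6,0.6,0,0],
    [0,-8,0.8,0,0],
    [0,-8,0.8,0,0],
  ],
)

```text
t: 13.35
position: [605.9, -23.5, 71.5]
tool_rot: [[0.891, -0.454, 0.005], [-0.454, -0.891, -0.002], [0.005, -0.0, -1.0]]
contact_force: [-3.1, -2.5, 17.2]
width: 0.0
finger_force: 8.3
```

Call:
play_rows(
  steps=[
    [0,-2,0.0,0,0],
    [0,-4,0.1,0,0],
    [0,-6,0.2,0,0],
    [0,-8,0.4,0,0],
    [0,-8,0.4,0,0],
  ],
)

```text
t: 13.85
position: [609.6, -16.3, 71.0]
tool_rot: [[0.891, -0.454, 0.005], [-0.454, -0.891, -0.002], [0.005, -0.0, -1.0]]
contact_force: [-2.7, -2.8, 15.9]
width: 0.2
finger_force: 7.9
```

```bash
python3 cov.py
```

```text
t 13.85 TCP radio xy 1.169110960581255 62.69355725674677 z 70.96820688770666 F [-2.68901406 -2.83509821 15.86864306]
wrist front edge (steepest white->dark) [(48, 91.0, -111), (38, 91.0, -100), (-38, 65.0, -131), (-48, 9.0, -190), (25, 91.5, -125), (-25, 65.0, -10)]
top front edge (steepest white->dark) [(48, 40.0, -66), (38, 8.5, -42), (-38, 92.0, -30), (-48, 91.5, -36), (25, 7.5, -26), (-25, 92.0, -24)]
scene front edge (steepest white->dark) [(48, 94.5, -55), (38, 95.0, -67), (-38, 22.5, -33), (-48, 101.5, -20), (25, 94.5, -53), (-25, 13.5, -30)]
```

Call:
play_rows(
  steps=[
    [0,-2,0.2,0,0],
    [0,-4,0.5,0,0],
    [0,-6,0.7,0,0],
    [0,-8,0.9,0,0],
    [0,-8,0.9,0,0],
  ],
)

```text
t: 14.5
position: [613.3, -9.1, 70.1]
tool_rot: [[0.891, -0.454, 0.005], [-0.454, -0.891, -0.002], [0.005, -0.0, -1.0]]
contact_force: [-3.5, -1.8, 15.7]
width: 0.4
finger_force: 7.8
```

Call:
play_rows(
  steps=[
    [0,-2,0.2,0,0],
    [0,-4,0.5,0,0],
    [0,-6,0.7,0,0],
    [0,-8,0.9,0,0],
    [0,-8,0.9,0,0],
  ],
)

```text
t: 15.0
position: [616.9, -2.0, 69.1]
tool_rot: [[0.891, -0.454, 0.005], [-0.454, -0.891, -0.002], [0.005, -0.001, -1.0]]
contact_force: [-3.2, -1.1, 15.6]
width: -0.1
finger_force: 7.7
```

Call:
play_rows(
  steps=[
    [0,-1.5,0.2,0,0],
    [0,-3,0.4,0,0],
    [0,-4.5,0.6,0,0],
    [0,-6,0.8,0,0],
    [0,-6,0.8,0,0],
  ],
)

```text
t: 15.5
position: [619.6, 3.3, 68.3]
tool_rot: [[0.891, -0.454, 0.005], [-0.454, -0.891, -0.002], [0.005, -0.001, -1.0]]
contact_force: [-2.5, -3.3, 15.5]
width: -0.2
finger_force: 7.6
```

Call:
play_rows(
  steps=[
    [0,-1,0.1,0,0],
    [0,-2,0.2,0,0],
    [0,-3,0.3,0,0],
    [0,-3,0.3,0,0],
  ],
)

```text
t: 15.9
position: [620.9, 5.9, 68.0]
tool_rot: [[0.891, -0.454, 0.005], [-0.454, -0.891, -0.002], [0.005, -0.001, -1.0]]
contact_force: [-2.7, -2.7, 15.8]
width: 0.0
finger_force: 7.5
```

```bash
python3 cov.py
```

```text
t 15.9 TCP radio xy 1.1021774812426037 87.58284506541187 z 67.9897371160641 F [-2.66308039 -2.73629839 15.82079936]
wrist front edge (steepest white->dark) [(48, 114.0, -93), (38, 114.5, -100), (-38, 40.5, -129), (-48, 31.5, -188), (25, 114.5, -109), (-25, 19.0, -117)]
top front edge (steepest white->dark) [(48, 69.0, -66), (38, 59.5, -55), (-38, 25.0, -21), (-48, 114.5, -28), (25, 34.5, -34), (-25, 114.5, -27)]
scene front edge (steepest white->dark) [(48, 114.5, -16), (38, 43.5, -15), (-38, 19.5, -52), (-48, 9.5, -53), (25, 28.5, -25), (-25, 16.0, -33)]
```

Call:
play_rows(
  steps=[
    [0,-0.7,0.1,0,0],
    [0,-1.4,0.2,0,0],
    [0,-2,0.3,0,0],
    [0,-2,0.3,0,0],
  ],
)

```text
t: 16.45
position: [622.1, 8.1, 67.8]
tool_rot: [[0.891, -0.454, 0.005], [-0.454, -0.891, -0.001], [0.005, -0.001, -1.0]]
contact_force: [-1.9, -1.3, 15.0]
width: -0.0
finger_force: 7.4
```

Call:
play_rows(
  steps=[
    [0,-0.7,0,0,0],
    [0,-1.4,0,0,0],
    [0,-2,0,0,0],
    [0,-2,0,0,0],
  ],
)

```text
t: 16.85
position: [622.8, 9.5, 67.5]
tool_rot: [[0.891, -0.454, 0.005], [-0.454, -0.891, -0.002], [0.005, -0.001, -1.0]]
contact_force: [-1.9, -3.2, 14.6]
width: -0.2
finger_force: 7.0
```

Call:
play_rows(
  steps=[
    [0,-0.7,0.2,0,0],
    [0,-1.4,0.4,0,0],
    [0,-2,0.4,0,0],
    [0,-2,0.4,0,0],
  ],
)

```text
t: 17.25
position: [623.6, 11.0, 67.1]
tool_rot: [[0.891, -0.454, 0.004], [-0.454, -0.891, -0.002], [0.005, -0.0, -1.0]]
contact_force: [-1.6, -3.5, 13.4]
width: -0.2
finger_force: 7.0
```

```bash
python3 cov.py; python3 - <<'E'
from h import *
r=np.load('radio.npz'); R=lambda x,y,z:np.r_[r['o'][:2]+r['ex']*x+r['ey']*y,r['o'][2]+z]
t=[]
for n in('top','scene','wrist'):
    f=load(n); s=6 if n!='wrist' else 3; c=proj(f,[R(0,25,68)])[0]; im=cv2.resize(f['image'][...,::-1],None,fx=s,fy=s,interpolation=cv2.INTER_CUBIC)
    x,y=(c*s).astype(int); q=np.zeros((560,266,3),np.uint8); a=im[max(0,y-280):y+280,max(0,x-133):x+133]; q[:a.shape[0],:a.shape[1]]=a; t.append(q)
cv2.imwrite('pics/c1.png',np.hstack(t))
E
```

```text
t 17.25 TCP radio xy 1.2040854989763494 93.33243158175931 z 67.11601768694409 F [-1.56623149 -3.54231411 13.3520834 ]
wrist front edge (steepest white->dark) [(48, 114.5, -88), (38, 114.5, -80), (-38, 96.0, -129), (-48, 36.5, -184), (25, 114.5, -101), (-25, 23.5, -167)]
top front edge (steepest white->dark) [(48, 76.0, -58), (38, 66.0, -52), (-38, 114.5, -22), (-48, 114.5, -26), (25, 39.5, -39), (-25, 21.5, -25)]
scene front edge (steepest white->dark) [(48, 114.5, -8), (38, 48.5, -21), (-38, 24.0, -45), (-48, 15.5, -75), (25, 34.0, -24), (-25, 42.0, -33)]
```

View pics/c1.png

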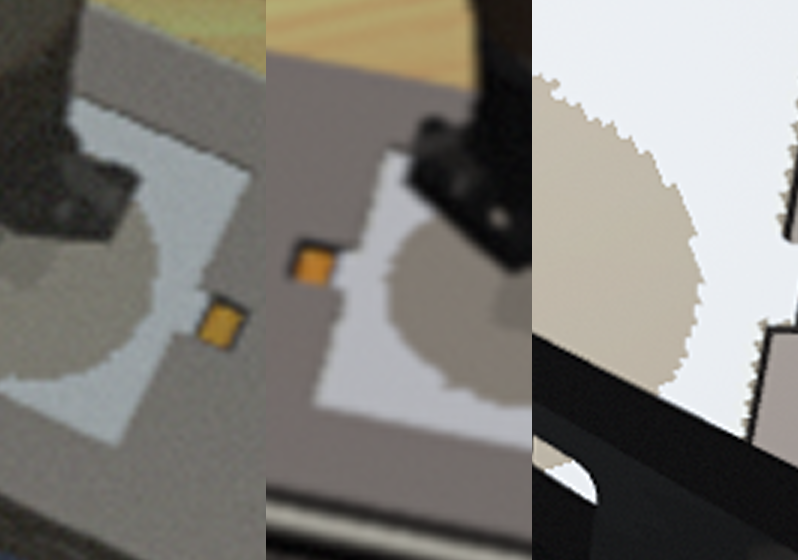

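The orange catch is now exposed at about (222,322) in the left panel and (315,265) in the middle one, with the tail of the cover just ahead of it. One more firm nudge to be sure it is home, then I'll lift.

Call:
play_rows(
  steps=[
    [0,0,0.5,0,0],
    [0,0,1,0,0],
    [0,-0.7,1,0,0],
    [0,-1.5,1,0,0],
    [0,-1.5,1,0,0],
  ],
)

```text
t: 17.9
position: [624.5, 12.4, 66.5]
tool_rot: [[0.891, -0.454, 0.005], [-0.454, -0.891, -0.002], [0.005, -0.001, -1.0]]
contact_force: [-2.3, -3.1, 14.9]
width: -0.1
finger_force: 7.5
```

Call:
play_rows(
  steps=[
    [0,0,-3,0,0],
    [0,0,-6,0,0],
    [0,0,-16,0,0],
    [0,0,-45,0,0],
    [0,0,-90,0,0],
  ],
)

```text
t: 18.4
position: [620.0, 13.3, 150.0]
tool_rot: [[0.89, -0.456, -0.008], [-0.456, -0.89, -0.001], [-0.007, 0.005, -1.0]]
contact_force: [1.0, 2.1, 0.3]
width: 0.0
finger_force: 0.0
```

Call:
play_rows(
  steps=[
    [0,-40,-20,0,0],
    [0,-80,-40,0,0],
    [0,-120,-60,0,0],
    [0,-160,-60,0,0],
    [0,-160,-60,0,0],
  ],
)

```text
t: 18.9
position: [696.4, 160.5, 211.2]
tool_rot: [[0.892, -0.452, 0.0], [-0.452, -0.892, 0.001], [-0.0, -0.001, -1.0]]
contact_force: [-1.0, -0.5, -0.6]
width: -0.0
finger_force: 0.0
```

```bash
python3 - <<'E'
from h import *
r=np.load('radio.npz'); R=lambda x,y,z:np.r_[r['o'][:2]+r['ex']*x+r['ey']*y,r['o'][2]+z]
t=[]
for n in('top','scene','wrist'):
    f=grab(n); v,u=np.mgrid[0:384,0:512]; uv=np.c_[u.ravel(),v.ravel()]; ok=f['z_map'].ravel()>0; P=world(f,uv[ok]); C=f['image'].reshape(-1,3)[ok].astype(int)
    d=P[:,:2]-r['o'][:2]; x=d@r['ex']; y=d@r['ey']; near=(abs(x)<12)&(y>-28)&(y<8)&(P[:,2]<110)&(P[:,2]>50)
    o=near&(C[:,0]-C[:,2]>50); w=near&(C.min(1)>130)&(abs(x)<5); bk=(abs(y+30)<8)&(abs(x)<40)&(P[:,2]<110)
    cv=(abs(x)<45)&(y>5)&(y<105)&(P[:,2]<100)
    print(n,'orange y',np.percentile(y[o],[2,98]).round(1) if o.any() else None,'z',np.median(P[o,2]) if o.any() else None,'white ymin',y[w].min() if w.any() else None,'back z',np.median(P[bk,2]),'cover z',np.median(P[cv,2]))
    s=4; c=proj(f,[R(0,40,68)])[0]; im=cv2.resize(f['image'][...,::-1],None,fx=s,fy=s,interpolation=cv2.INTER_CUBIC)
    cx,cy=(c*s).astype(int); q=np.zeros((560,400,3),np.uint8); a=im[max(0,cy-280):cy+280,max(0,cx-200):cx+200]; q[:a.shape[0],:a.shape[1]]=a; t.append(q)
cv2.imwrite('pics/c2.png',np.hstack(t[:2])); print(arm.sense()['position'],arm.sense()['contact_force'])
E
```

```text
top orange y [-19.   -9.4] z 84.42062457504495 white ymin -5.610517910384688 back z 89.71345557588204 cover z 85.28122784679874
scene orange y [-19.3  -8.6] z 84.90653107653759 white ymin -5.776696477978696 back z 90.3150462527467 cover z 85.97634429753205
wrist orange y [-22.3  -7.9] z 85.23615160591274 white ymin -8.651976270315325 back z 89.40562643821018 cover z 85.96392532174512
[694.54769073 155.84064945 211.24470835] [-0.31886432 -0.64882664  0.58817181]
```

View pics/c2.png

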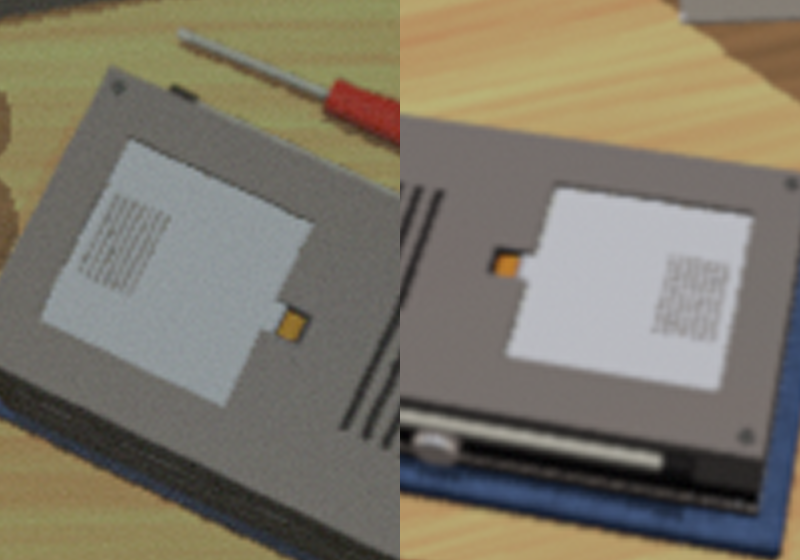

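The cover's tail is at radio y≈−5.7 mm (home is −6 mm). The whole orange catch is exposed and stands about 2.5 mm above the deck behind it. The arm is clear, so I'm handing in.

```bash
python3 -c "
from workcell import arm
print(arm.sign_off())"
```

```text
the job is handed in; nothing more can be done
None
```

The job is handed in: the raised cell is level with its neighbours, the cover is fully home with the orange catch up behind it, measured pushes stayed under about 18 N at each reading, and the arm finished clear without going near the other things.

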